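# Size an implant blank in the tapered gauge

## Task

Take the implant blank that stands on the red-ringed seat of the white carrier, stand it upright in the wide mouth of the tapered gauge and slide it gently along the slot until it wedges firmly between both bars, and leave it wedged there. Then slide the blue cursor lightly up against the blank, without pushing it loose, so that the cursor marks its size. Leave the other two blanks and the things around where they are.

Things in the scene. Friction and masses are not known exactly. Their poses are not given: they have to be found in the camera images.
- gauge: tapered gauge, fixed: grey base plate 220 x 72 x 6 mm with two aluminium bars, each 130 mm long, 18 mm thick, tops 30 mm above the desk, forming a slot open at the top and mouth. Origin at the centre of the underside; x along the slot's centre line from mouth to narrow end, z up. Slot from x = -75 to +55 mm, 20.5 mm wide at the mouth, narrowing 1 mm per 10 mm of x; its floor is the plate's top.
- bar_left: the gauge's bar on its +y side, fixed; origin under its middle; inclined by 0.05 rad to the slot's centre line.
- bar_right: the gauge's bar on its -y side, the mirror image of the other.
- gauge_mouth (a point): middle of the slot's mouth, on the plate's top (6 mm above the desk), at x = -75 mm of the gauge. The 35 mm of bare plate before it are free for setting a blank down. A blank off the centre line rubs on one bar only and is not yet wedged; pushed in along the centre line with 6 to 10 N it stays wedged by friction; a push of over 15 N is too much (the wedge presses on each bar with over twice the push).
- cursor (a joint): travel of the blue cursor along the slot in m: 0 when it is home past the narrow end, growing to 0.1 as it slides towards the mouth (along -x of the gauge). It slides with about 1.5 N of friction and stays where it is left. At travel q its nose is at x = 60 mm - q of the gauge.
- cursor_nose (a point): middle of the cursor's flat front face, which looks to the mouth: the cursor is a blue bridge 44 mm long (along the slot) and 82 mm wide riding over the bars, 32 to 40 mm above the desk, so the face meets the top of the blank's steel body.
- cursor_knob (a point): point on the axis of the cursor's black upright knob, 60 mm above the desk and 27 mm behind the nose (towards the narrow end); the knob is 14 mm in diameter and reaches from 40 to 70 mm above the desk.
- carrier: white carrier plate 180 x 56 x 8 mm, fixed; origin at the centre of its underside. It has three seats (flat painted rings of 34 mm diameter) on its x axis at -60 (ring red), 0 and +60 mm (rings grey); the blanks stand freely on its top, 8 mm above the desk.
- seat_red (a point): centre of the red-ringed seat on the carrier's top, 60 mm from the carrier's origin towards -x of the carrier.
- blank_a: round metal implant blank, upright: steel body 36 mm tall, diameter between 12 and 17 mm (differs from blank to blank; the gauge finds it), and above it a brass shank 10 mm thick, 30 mm long, alike on all; 66 mm tall in all, 40 g. Origin at the centre of the underside, z up along its axis. Which blank stands on which seat changes.
- blank_b: round metal implant blank, upright: steel body 36 mm tall, diameter between 12 and 17 mm (differs from blank to blank; the gauge finds it), and above it a brass shank 10 mm thick, 30 mm long, alike on all; 66 mm tall in all, 40 g. Origin at the centre of the underside, z up along its axis. Which blank stands on which seat changes.
- blank_c: round metal implant blank, upright: steel body 36 mm tall, diameter between 12 and 17 mm (differs from blank to blank; the gauge finds it), and above it a brass shank 10 mm thick, 30 mm long, alike on all; 66 mm tall in all, 40 g. Origin at the centre of the underside, z up along its axis. Which blank stands on which seat changes.
- amber_bottle: bystander: small amber bottle, 42 mm across, 85 mm tall; origin under its centre.
- dropper_0: bystander: white dropper bottle with blue cap, 29 mm across, 62 mm tall; origin under its centre.
- file_stand: bystander: steel block of root canal files, 51 x 56 x 75 mm; origin under its centre.
- cement_pot: bystander: white pot with green lid, 48 mm across, 40 mm tall; origin under its centre.
Mind the look-alikes: they are no part of the job. There is more than one size of the carrier; the one meant has the size given above.

How it is judged (in metres and radians):
On the way:
1. the blank from the red-ringed seat is wedged upright between the bars, pressing on each with more than 2 N, while the cursor is still clear of it (((contact force between blank_a and bar_left above 2 N and contact force between blank_a and bar_right above 2 N and x of blank_a in the frame of gauge between -0.06 and 0.03 m and y of blank_a in the frame of gauge between -0.004 and 0.004 m and z of blank_a in the frame of gauge between 0.002 and 0.011 m and angle between blank_a's own z axis and vertical below 0.12 rad and horizontal distance between each of blank_b, blank_c and seat_red above 0.04 m and horizontal distance between cursor_nose and blank_a above 0.025 m) or (contact force between blank_b and bar_left above 2 N and contact force between blank_b and bar_right above 2 N and x of blank_b in the frame of gauge between -0.06 and 0.03 m and y of blank_b in the frame of gauge between -0.004 and 0.004 m and z of blank_b in the frame of gauge between 0.002 and 0.011 m and angle between blank_b's own z axis and vertical below 0.12 rad and horizontal distance between each of blank_a, blank_c and seat_red above 0.04 m and horizontal distance between cursor_nose and blank_b above 0.025 m) or (contact force between blank_c and bar_left above 2 N and contact force between blank_c and bar_right above 2 N and x of blank_c in the frame of gauge between -0.06 and 0.03 m and y of blank_c in the frame of gauge between -0.004 and 0.004 m and z of blank_c in the frame of gauge between 0.002 and 0.011 m and angle between blank_c's own z axis and vertical below 0.12 rad and horizontal distance between each of blank_a, blank_b and seat_red above 0.04 m and horizontal distance between cursor_nose and blank_c above 0.025 m))), for 0.2 s.
At the end, for the whole second after the job is handed in: The blank from the red-ringed seat stands upright (7 degrees) in the slot, foot within 5 mm of the plate, still wedged (pressing on both bars with over 0.3 N), at rest and released; the cursor's nose is within 10.5 mm of its axis; the red-ringed seat is empty (((contact force between blank_a and bar_left above 0.3 N and contact force between blank_a and bar_right above 0.3 N and x of blank_a in the frame of gauge between -0.06 and 0.03 m and y of blank_a in the frame of gauge between -0.004 and 0.004 m and z of blank_a in the frame of gauge between 0.002 and 0.011 m and angle between blank_a's own z axis and vertical below 0.12 rad and horizontal distance between each of blank_b, blank_c and seat_red above 0.04 m and horizontal distance between cursor_nose and blank_a below 0.0105 m and linear speed of blank_a below 0.01 m/s) or (contact force between blank_b and bar_left above 0.3 N and contact force between blank_b and bar_right above 0.3 N and x of blank_b in the frame of gauge between -0.06 and 0.03 m and y of blank_b in the frame of gauge between -0.004 and 0.004 m and z of blank_b in the frame of gauge between 0.002 and 0.011 m and angle between blank_b's own z axis and vertical below 0.12 rad and horizontal distance between each of blank_a, blank_c and seat_red above 0.04 m and horizontal distance between cursor_nose and blank_b below 0.0105 m and linear speed of blank_b below 0.01 m/s) or (contact force between blank_c and bar_left above 0.3 N and contact force between blank_c and bar_right above 0.3 N and x of blank_c in the frame of gauge between -0.06 and 0.03 m and y of blank_c in the frame of gauge between -0.004 and 0.004 m and z of blank_c in the frame of gauge between 0.002 and 0.011 m and angle between blank_c's own z axis and vertical below 0.12 rad and horizontal distance between each of blank_a, blank_b and seat_red above 0.04 m and horizontal distance between cursor_nose and blank_c below 0.0105 m and linear speed of blank_c below 0.01 m/s))); the robot touches nothing.
It fails at once if the blank is rammed into the slot (over 40 N on a bar, as from a push of some 16 N) (contact force between any of blank_a, blank_b, blank_c and bar_left above 40 N or contact force between any of blank_a, blank_b, blank_c and bar_right above 40 N).
It fails at once if another blank than the one on the red-ringed seat is displaced by more than 15 mm (distance of each of blank_a, blank_b from where it was at the start of the episode above 0.015 m or distance of each of blank_b, blank_c from where it was at the start of the episode above 0.015 m or distance of each of blank_a, blank_c from where it was at the start of the episode above 0.015 m).
It fails at once if a bystander is displaced by more than 20 mm (distance of any of amber_bottle, dropper_0, file_stand, cement_pot from where it was at the start of the episode above 0.02 m).
It also fails if it takes over 72 s, if anything falls off the work surface, if the arm or the gripper's body presses on something with over 40 N, if the wrist force passes 120 N, or if a joint passes its speed limit or range.

## Robot

A 6-joint arm with a two-finger parallel gripper is mounted at the origin on a cart in front of the work surface, level with it; the furniture and walls round the work are solid. World frame = base frame: x ahead of the robot, y to its left, z up, the work surface at z = 0. Lengths are in mm, angles in degrees, forces in N, time in s.
With the tool pointing down it reaches from about 300 to 875 mm from the base axis. Payload 6.4 kg.
Tool frame: the origin (TCP) lies at the very end of the fingers, on their centre line; the grasp point (between the pads) lies 19 mm behind it (env.grasp_offset is the distance from the TCP to the grasp point, in mm); z points along the fingers, y is the direction in which the jaws open and shut (so a half turn about z gives the same grasp; the last joint's range is limited). The gripper opens to 85 mm and grips with 20 to 120 N. Pads are 22 mm wide; open, the fingers measure 114 mm over their backs; the gripper's body (76 mm by 85 mm) begins 54 mm behind the grasp point. The pads swing forward as they close: fully open they stand 13 mm farther back than shut.
Start: joints at [-76.163, 10.359, 92.074, -0, 77.567, -11.82], TCP at [248.983, -518.313, 231.288] pointing down, gripper open.
Joint ranges: [-171.53, 171.53], [-51.25, 118.39], [17.06, 147.69], [-65.23, 245.23], [0, 150.52], [-178.68, 178.68]. Speed limits (degrees/s): [147.25, 147.25, 172.46, 180, 180, 180].

## Interface

Orientations are given as a 3x3 rotation matrix whose columns are the frame's x, y, z axes.
In Python, from plant import env gives the robot as it stands. Calls block until the motion is done:
- env.move_to(position, orientation): joint-space move of the TCP to a pose.
- env.move_l(position, max_speed=150, orientation=None): straight line of the TCP; orientation=None keeps the orientation; max_speed is the mean speed in mm/s.
- env.set_joints(angles): joint-space move.
- env.command_gripper(opening, squeeze=None): finger opening in mm; squeeze is the grip in N (None keeps the last); returns when the fingers have stopped.
- env.sleep(seconds).
- env.ik(position, orientation): joint angles nearest the present ones, or None.
- env.get_state(): the state.
- env.get_image(name): name is "side" or "top"; returns (picture, depth): 420x560x3 uint8, red, green, blue; 420x560 float32, mm along the optical axis (not along the pixel's ray), 0 where there is no reading.
- env.camera_params(name): a dict with "mtx" (3x3 intrinsics, pixels), "k1" (the pictures are not rectified: a ray, as slopes to the right and down, at radius r is drawn at 1 + k1 r^2 times it, then the intrinsics apply), "R" (3x3) and "t" (3): a world point X has camera coordinates R X + t. Camera axes: x right, y down, z forward; pixel columns grow to the right and rows downward; lengths in mm; the calibration is good to about 2 mm. A picture is of the moment at which its call begins. camera_params takes no time and is no camera call.
A pose or a line that the arm cannot do raises env.PlanningError and nothing moves.
- env.finish_job(): hands the job in, once; it reports no verdict.
The state is a dict: "time": time; "joints": joint angles; "dq": joint speeds; "joint_torque": joint torques, N m; "tcp_pos": TCP position; "eef_rot": TCP orientation; "contact_force": force on the tool from outside, world axes, zero at the start; "torque": the same for the moment, N m; "finger_gap": finger opening in mm.
Only numpy, scipy, OpenCV 4.12 (cv2) and the standard library are available. Lean on these libraries where they do the work, as an engineer would, in place of code of your own. Each camera call takes 0.05 s, during which the arm holds its last target. There are 200 camera calls.

## Working session

There is one attempt and no reset: what is moved stays moved. The work goes in short steps, each a Python script; the robot and the scene stay as the last script left them, time stands still between calls to the robot, and variables do not carry over. Pictures are saved under pics/ and viewed, about 8 in all and at most 12, crops included, and the job is handed in when it is done.

```bash
mkdir -p pics && ls
python3 - <<'E'
from plant import env
import cv2,numpy as np
for n in("top","side"):
    p,d=env.get_image(n); cv2.imwrite(f"pics/{n}0.png",p[...,::-1]); np.savez(f"{n}0.npz",p=p,d=d)
    c=env.camera_params(n);print(n,c, "cam pos",-np.array(c["R"]).T@c["t"])
print(env.get_state()["time"])
E
```

```text
pics
top {'mtx': array([[412.2188945 ,   0.        , 279.65603386],
       [  0.        , 412.2188945 , 206.99339893],
       [  0.        ,   0.        ,   1.        ]]), 'k1': -0.10631132517752032, 'R': array([[-0.01495476, -0.99908954, -0.03995559],
       [-0.98207269,  0.02218625, -0.18719243],
       [ 0.18790847,  0.03643987, -0.98151034]]), 't': array([ 42.75928702, 647.55569168, 958.7700574 ])} cam pos [ 456.42520125   -6.58393444 1063.96872176]
side {'mtx': array([[465.23063892,   0.        , 285.26273975],
       [  0.        , 465.23063892, 211.8286772 ],
       [  0.        ,   0.        ,   1.        ]]), 'k1': 0.022239747571569917, 'R': array([[ 0.99784211, -0.06557588,  0.00330609],
       [-0.04207632, -0.67728995, -0.73451201],
       [ 0.05040545,  0.73278791, -0.67858763]]), 't': array([-619.80168512,   70.60367217, 1138.08801024])} cam pos [ 564.06912343 -826.80201814  826.20080686]
0.1
```

View pics/top0.png

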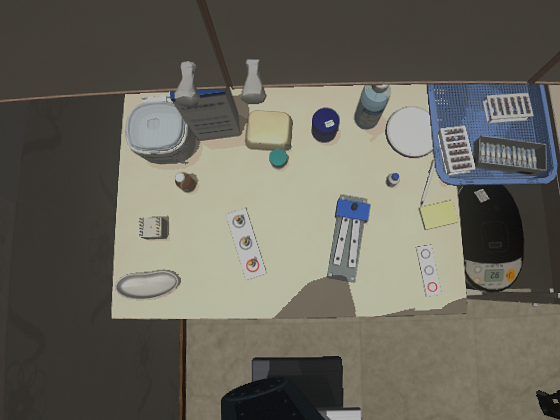

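View pics/side0.png

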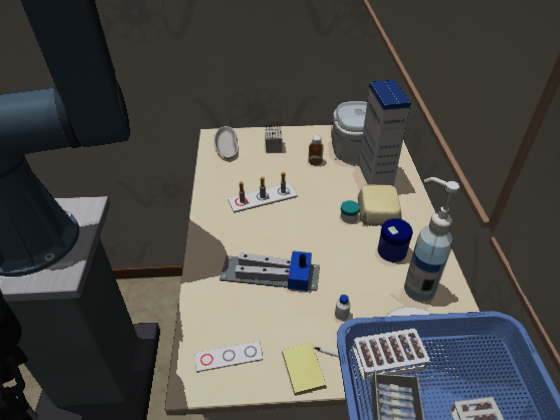

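Top: gauge at (348,237), with the blue cursor at (352,209) and the mouth near (342,270). Candidates for the carrier are the white plate with three blanks at (245,243), red seat about (252,265), and the empty look-alike at (428,270), red ring (432,287). I choose the first: its blanks stand on it and it looks larger. Next I check size and take a close crop.

```bash
cat > h.py <<'E'
import numpy as np,cv2
from plant import env
def ray(n,uv):
    c=env.camera_params(n);K=c["mtx"];R=np.array(c["R"]);t=np.array(c["t"])
    uv=np.atleast_2d(np.asarray(uv,float)); d=(uv-[K[0,2],K[1,2]])/[K[0,0],K[1,1]]
    s=d.copy()
    for _ in range(20): s=d/(1+c["k1"]*(s**2).sum(1,keepdims=True))
    return -R.T@t,np.c_[s,np.ones(len(s))]@R
def onz(n,uv,z):
    o,r=ray(n,uv); return (o+r*((z-o[2])/r[:,2:]))[:,:2]
def proj(n,X):
    c=env.camera_params(n);K=c["mtx"];p=np.atleast_2d(X)@np.array(c["R"]).T+c["t"]
    s=p[:,:2]/p[:,2:]; s=s*(1+c["k1"]*(s**2).sum(1,keepdims=True)); return s*[K[0,0],K[1,1]]+[K[0,2],K[1,2]]
def blobs(mask,box,amin=8):
    x0,y0,x1,y1=box;m=np.zeros(mask.shape,np.uint8);m[y0:y1,x0:x1]=mask[y0:y1,x0:x1]
    cs,_=cv2.findContours(m,cv2.RETR_EXTERNAL,cv2.CHAIN_APPROX_NONE)
    return sorted([c for c in cs if cv2.contourArea(c)>=amin],key=cv2.contourArea,reverse=True)
E
python3 - <<'E'
from h import *
B={"top":[(325,185,380,290),(220,200,275,285)],"side":[(215,240,330,300),(220,165,310,220)]}
for n in B:
    p=np.load(n+"0.npz")["p"];h=cv2.cvtColor(p,cv2.COLOR_RGB2HSV);H,S,V=[h[...,i].astype(int) for i in range(3)]
    for k,(m,b,z) in {"blue":((H>100)&(H<130)&(S>120)&(V>60),B[n][0],40),"knob":((V<60),B[n][0],70),
      "red":(((H<6)|(H>172))&(S>90)&(V>100),B[n][1],8),"brass":((H>8)&(H<25)&(S>110),B[n][1],66),
      "white":((S<25)&(V>170),B[n][1],8),"plate":((S<60)&(V<190),B[n][0],6)}.items():
        for c in blobs(m.astype(np.uint8),b)[:3]:
            r=cv2.minAreaRect(c);print(n,k,cv2.contourArea(c),np.round(r[0],1),onz(n,[r[0]],z).round(1)[0], "corners",onz(n,cv2.boxPoints(r),z).round(0).tolist())
im=[]
for n in B:
    p=cv2.imread(f"pics/{n}0.png")
    for x0,y0,x1,y1 in B[n]: im.append(cv2.resize(p[y0:y1,x0:x1],(400,300) if n=="side" else (400,300) ,interpolation=cv2.INTER_CUBIC) if 0 else cv2.copyMakeBorder(cv2.resize(p[y0:y1,x0:x1],None,fx=min(400/(x1-x0),300/(y1-y0)),fy=min(400/(x1-x0),300/(y1-y0)),interpolation=cv2.INTER_CUBIC)[:300,:400],0,0,0,0,0))
o=np.zeros((600,800,3),np.uint8)
for i,c in enumerate(im):
    y,x=(i//2)*300,(i%2)*400;o[y:y+c.shape[0],x:x+c.shape[1]]=c
cv2.imwrite("pics/crop1.png",o)
E
```

```text
top blue 471.5 [352.5 209.6] [ 641.7 -152. ] corners [[628.0, -109.0], [670.0, -117.0], [655.0, -196.0], [613.0, -186.0]]
top knob 22.0 [353.5 206. ] [ 645.1 -150.6] corners [[638.0, -144.0], [653.0, -145.0], [652.0, -157.0], [638.0, -156.0]]
top red 11.5 [252. 265.] [509.3 105.6] corners [[525.0, 121.0], [524.0, 90.0], [494.0, 90.0], [494.0, 121.0]]
top brass 8.0 [250.  262.5] [512.5 104.2] corners [[512.0, 110.0], [518.0, 107.0], [513.0, 98.0], [507.0, 101.0]]
top white 1359.5 [245.2 243.2] [565.5 123.1] corners [[644.0, 177.0], [660.0, 123.0], [489.0, 71.0], [474.0, 123.0]]
top plate 5616.0 [352. 237.] [ 576.2 -152.2] corners [[715.0, -88.0], [712.0, -230.0], [443.0, -215.0], [446.0, -79.0]]
side blue 506.5 [299.3 265.9] [ 641.9 -155.7] corners [[614.0, -191.0], [626.0, -110.0], [671.0, -119.0], [657.0, -199.0]]
side knob 477.0 [274.9 280.7] [ 585.2 -217.8] corners [[504.0, -190.0], [666.0, -180.0], [664.0, -245.0], [509.0, -253.0]]
side knob 130.5 [263.2 264.8] [ 562.5 -173.4] corners [[509.0, -167.0], [511.0, -153.0], [615.0, -180.0], [613.0, -193.0]]
side knob 56.0 [302. 261.] [ 645.9 -167.8] corners [[641.0, -150.0], [654.0, -151.0], [651.0, -185.0], [638.0, -184.0]]
side brass 18.0 [241. 186.] [513.8  98.4] corners [[511.0, 119.0], [516.0, 119.0], [516.0, 78.0], [511.0, 79.0]]
side brass 18.0 [262.  181.5] [568.  113.3] corners [[566.0, 132.0], [571.0, 132.0], [570.0, 95.0], [565.0, 95.0]]
side brass 12.5 [283.  176.5] [623.6 130.8] corners [[622.0, 150.0], [627.0, 150.0], [625.0, 112.0], [620.0, 112.0]]
side white 452.5 [262.1 195.9] [566.8 123.8] corners [[475.0, 124.0], [655.0, 182.0], [659.0, 124.0], [485.0, 70.0]]
side plate 2523.5 [265.7 267.6] [ 567.6 -126.8] corners [[441.0, -160.0], [448.0, -29.0], [702.0, -91.0], [674.0, -214.0]]
side plate 38.5 [302.  260.5] [ 653.  -110.5] corners [[650.0, -93.0], [659.0, -94.0], [656.0, -128.0], [647.0, -127.0]]
```

View pics/crop1.png

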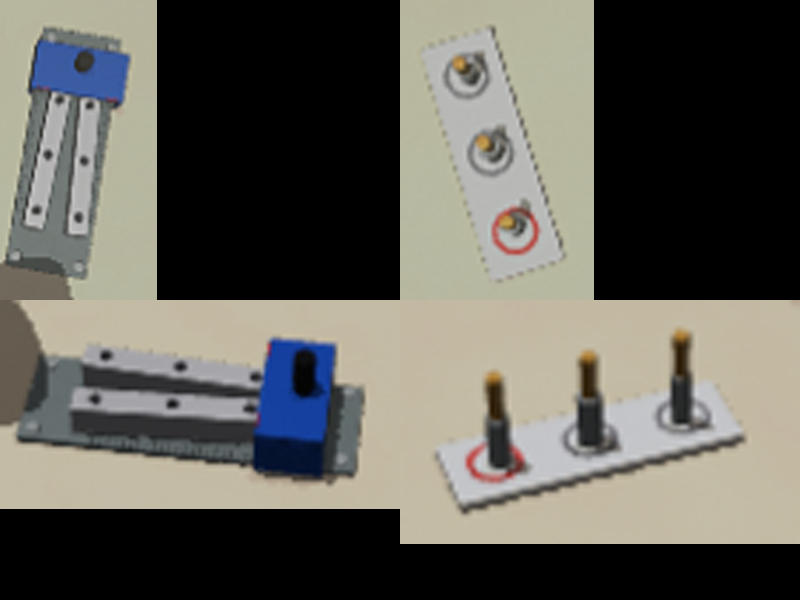

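Close crop confirms: the white rectangle measures about 180 x 56 mm in both views, so it is the right carrier, and the red ring (top pixel 252,265) holds a blank. Next: gauge axis from the bar holes and cursor, then the blank itself from both views.

Run:
```python
from h import *
B={"top":[(330,215,372,275),(220,200,275,285)],"side":[(235,250,292,290),(220,165,310,220)]}
for n in B:
    p=np.load(n+"0.npz")["p"];g=cv2.cvtColor(p,cv2.COLOR_RGB2GRAY);h=cv2.cvtColor(p,cv2.COLOR_RGB2HSV);H,S,V=[h[...,i].astype(int) for i in range(3)]
    # bar tops: bright, low saturation
    m=((S<40)&(V>140)).astype(np.uint8)
    for c in blobs(cv2.morphologyEx(m,cv2.MORPH_CLOSE,np.ones((3,3))),B[n][0],60)[:2]:
        w=onz(n,c[:,0],30).astype(np.float32);r=cv2.minAreaRect(w);print(n,"bar",np.round(r[0],1),np.round(r[1],1),cv2.boxPoints(r).round(1).tolist())
        x,y,ww,hh=cv2.boundingRect(c);f=np.zeros(g.shape,np.uint8);cv2.drawContours(f,[c],-1,1,-1)
        f=cv2.morphologyEx(m,cv2.MORPH_CLOSE,np.ones((7,7)))&f
        for hc in blobs(((g<150)&(cv2.erode(f,np.ones((3,3)))>0)).astype(np.uint8),B[n][0],0):
            ys,xs=np.mgrid[-3:4,-3:4];cx,cy=hc[:,0].mean(0).round().astype(int);W=np.clip(165-g[cy-2:cy+3,cx-2:cx+3].astype(float),0,None)
            ys,xs=np.mgrid[cy-2:cy+3,cx-2:cx+3];uv=[(W*xs).sum()/W.sum(),(W*ys).sum()/W.sum()];print("  hole",np.round(uv,1),onz(n,[uv],30).round(1)[0])
    m=((H>100)&(H<130)&(S>120)&(V>60)).astype(np.uint8)
    br=((H>8)&(H<25)&(S>90)).astype(np.uint8)
    for c in blobs(br,B[n][1],5):
        print(n,"brass px",c[:,0].mean(0).round(1),c[:,0].min(0),c[:,0].max(0))
c=[]
for seat in [(509,106)]:
    for z in(8,44,59,74): print(z,[proj(n,[*seat,z]).round(1).tolist() for n in B])
```

```text
top bar [ 555.3 -168.4] [ 55.  149.4] [[479.29998779296875, -192.0], [628.5, -199.6999969482422], [631.2999877929688, -144.89999389648438], [482.1000061035156, -137.10000610351562]]
  hole [356.7 260. ] [ 515.7 -158.2]
  hole [352.  260.7] [ 514.3 -146.3]
  hole [354.  240.8] [ 563.8 -153.4]
  hole [356.  221.4] [ 613.  -160.8]
top bar [ 565.8 -121.4] [ 16.8 119.3] [[505.8999938964844, -115.0999984741211], [621.5999755859375, -144.0], [625.7000122070312, -127.5999984741211], [509.8999938964844, -98.69999694824219]]
  hole [341.3 238.7] [ 569.9 -122. ]
  hole [337.3 258.1] [ 521.6 -110.1]
top brass px [250.  262.5] [248 261] [252 264]
top brass px [236.9 218. ] [235 216] [239 220]
top brass px [243.5 240.4] [242 238] [245 242]
side bar [ 562.4 -110.1] [ 33.7 127.2] [[496.6000061035156, -110.80000305175781], [619.9000244140625, -142.10000610351562], [628.2000122070312, -109.4000015258789], [504.79998779296875, -78.0999984741211]]
  hole [245.  255.5] [ 521.7 -108.3]
  hole [266.4 258.7] [ 570.1 -121. ]
side bar [ 558.7 -151.8] [ 16.3 117.9] [[499.20001220703125, -151.0], [615.7999877929688, -168.60000610351562], [618.2000122070312, -152.5], [501.70001220703125, -134.89999389648438]]
  hole [264.1 269.4] [ 564.  -152.3]
  hole [241.9 267.9] [ 514.7 -144.8]
side brass px [240.8 186.2] [239 181] [242 191]
side brass px [262.  181.5] [260 176] [263 186]
side brass px [282.7 176.5] [281 172] [284 181]
8 [[[251.8, 265.1]], [[240.5, 201.1]]]
44 [[[250.3, 264.4]], [[239.7, 190.7]]]
59 [[[249.6, 264.1]], [[239.3, 186.3]]]
74 [[[248.9, 263.8]], [[238.9, 181.8]]]
```

```bash
cat >> h.py <<'E'
A=np.radians(-11.5);gx=np.array([np.cos(A),np.sin(A),0]);gy=np.array([-np.sin(A),np.cos(A),0])
G0=np.array([567.,-137.2,0])+10*gx
def rot(s=1):
    y=gx*s;z=np.array([0,0,-1.]);return np.c_[np.cross(y,z),y,z]
def G(x,y,z): return G0+x*gx+y*gy+[0,0,z]
def F():
    s=[]
    for _ in range(4): env.sleep(0.03);s.append(env.get_state()["contact_force"])
    f=np.mean(s,0);return np.array([f@gx,f@gy,f[2]])
E
python3 - <<'E'
from h import *
b=np.array([512.5,104.8])
js=[]
for s in(1,-1):
    print(s,[None if q is None else np.round(q) for q in (env.ik([*b,44],rot(s)),env.ik(G(-90,0,42),rot(s)),env.ik(G(100,0,46),rot(s)))])
    q=env.ik([*b,44],rot(s)); js.append(abs(q[5]) if q is not None else 999)
s=1 if js[0]<js[1] else -1;open("sign","w").write(str(s))
env.command_gripper(36,40)
env.move_to([*b,150],rot(s))
f0=F()
env.move_l([*b,44],100)
print(F()-f0)
env.command_gripper(5,40)
st=env.get_state();print(st["finger_gap"],F()-f0,st["time"],st["tcp_pos"])
env.move_l([*b,110],80)
st=env.get_state();print(st["finger_gap"],F(),f0)
p,d=env.get_image("side");cv2.imwrite("pics/grasp.png",cv2.resize(p[80:320,190:370,::-1],None,fx=2.5,fy=2.5)[:600])
E
```

```text
1 [array([ -1.,  18., 107.,  -0.,  55.,  10.]), array([-27.,  17., 110.,  -0.,  54., -16.]), array([-23.,  36.,  80.,  -0.,  64., -12.])]
-1 [array([  -1.,   18.,  107.,   -0.,   55., -170.]), array([-27.,  17., 110.,  -0.,  54., 164.]), array([-23.,  36.,  80.,  -0.,  64., 168.])]
[-0.10394389 -0.19898205 -0.35450593]
8.356014446181323 [-0.1827645  -0.23134119  4.66969242] 4.8917 [512.82559231 104.79663874  44.42093094]
8.83554456147248 [-0.00503196  0.02929649 -0.46858113] [ 0.10029336 -0.05318324 -0.00715173]
```

View pics/grasp.png

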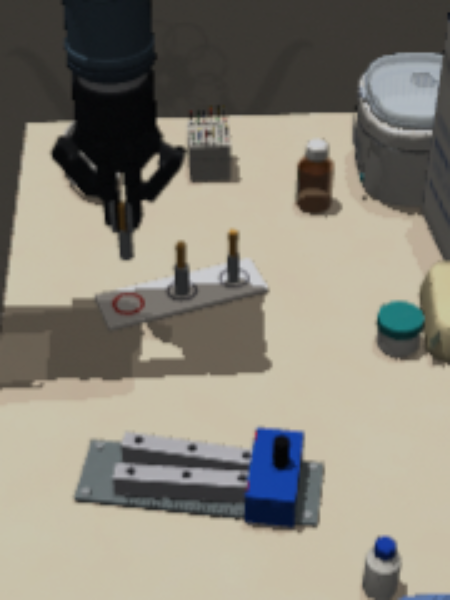

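The blank is in the fingers at crop (124,220), hanging upright, and the red seat at (128,303) is empty. The other two blanks still stand. Next: set it down at the mouth and slide it in with force feedback.

Run:
```python
from h import *
s=int(open("sign").read())
env.move_to(G(-95,0,110),rot(s)); 
env.move_l(G(-95,0,50),100); f0=F(); print("f0",f0)
z=50
while z>41.5:
    z-=1 if z<45.5 else 2; env.move_l(G(-95,0,z),40); f=F()-f0
    if f[2]>1.0: break
print("z",z,f); z+=0.5; env.move_l(G(-95,0,z),40)
f0=F();np.save("f0.npy",f0)
y=0;x=-95
for x in range(-85,-40,5):
    env.move_l(G(x,y,z),60); f=F()-f0; print(x,y,f.round(2))
    if f[0]<-1 or abs(f[1])>1: break
st=env.get_state();print(st["time"],st["tcp_pos"],z)
p,d=env.get_image("side");cv2.imwrite("pics/mouth.png",cv2.resize(p[180:320,190:350,::-1],None,fx=4,fy=4,interpolation=cv2.INTER_CUBIC))
```

```text
f0 [-0.25252591  0.2038558  -0.47544131]
z 42 [-0.90964577  0.10533444  5.46831749]
-85 0 [ 0.58 -0.67 -1.27]
-80 0 [-0.09 -0.65 -0.78]
-75 0 [ 0.67 -0.44 -0.52]
-70 0 [ 0.29 -0.68 -1.08]
-65 0 [ 0.17 -0.55 -0.81]
-60 0 [ 0.21 -0.59 -0.88]
-55 0 [ 0.43 -0.31 -0.87]
-50 0 [ 0.43 -0.58 -1.07]
-45 0 [ 0.16  0.07 -1.08]
13.7917 [ 532.78380299 -130.22985645   42.45766216] 42.5
```

View pics/mouth.png

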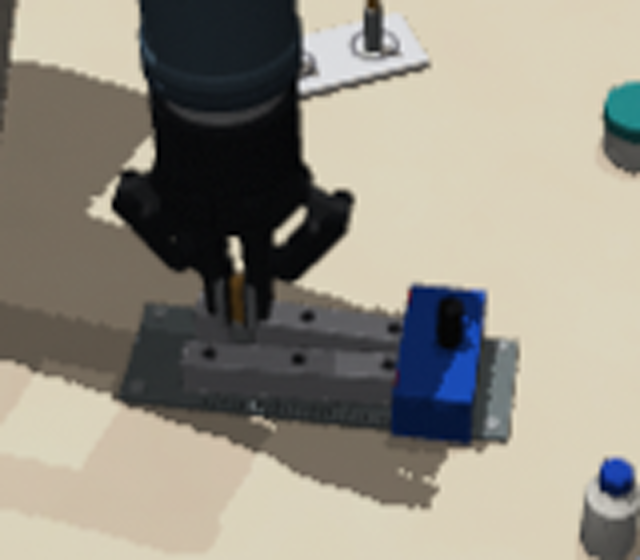

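The blank (crop pixel 238,310) stands in the slot between the bars, with no wedge force yet. Next I go on in fine steps, nulling the side force, up to about 8 N.

Run:
```python
from h import *
f0=F()
print("f0",f0.round(2))
x,y,z=-45,0.,42.5
for i in range(110):
    f=F()-f0
    if i%5==0 or f[0]<-1.5 or abs(f[1])>1: print(x,round(y,2),f.round(2))
    if f[0]<-8: break
    if abs(f[1])>1.0: y+=np.clip(0.12*f[1],-.5,.5)
    if abs(f[1])<3: x+=1.0 if f[0]>-1.2 and abs(f[1])<1 else 0.25
    if x>25 or abs(y)>5: print("stop");break
    env.move_l(G(x,y,z),30)
st=env.get_state();print(x,y,st["time"],st["tcp_pos"],(F()-f0).round(2))
np.save("wedge.npy",[x,y,z])
```

```text
f0 [0.57 0.   0.49]
-45 0.0 [ 0.26  0.3  -0.21]
-44.0 0.0 [-3.78 -0.45  3.71]
-43.75 0.0 [-3.47  0.09  3.67]
-43.5 0.0 [-2.2   0.29  1.  ]
-43.0 0.0 [-0.33 -0.01 -0.77]
-38.0 0.0 [-0.4   0.37 -1.06]
-33.0 0.0 [-0.75  0.21 -0.75]
-28.0 0.0 [-0.51 -0.34 -1.  ]
-23.0 0.0 [-0.59  0.35 -0.86]
-19.0 0.0 [-0.97 -1.12 -0.37]
-18.75 -0.13 [-0.86 -0.77 -0.48]
-16.75 -0.13 [-0.92 -1.08 -0.4 ]
-14.5 -0.26 [-2.9  -0.74  1.41]
-14.25 -0.26 [-4.81 -0.68  3.01]
-14.0 -0.26 [-6.08 -0.84  3.88]
-13.75 -0.26 [-6.07 -0.62  4.29]
-13.5 -0.26 [-6.59 -1.21  4.85]
-13.25 -0.41 [-7.68 -0.37  5.66]
-13.0 -0.41 [-7.85 -0.44  6.61]
-12.75 -0.41 [-8.46 -0.1   6.44]
-12.75 -0.40955024274808954 30.2083 [ 563.13050913 -136.66806864   42.44669024] [-8.27 -0.44  7.04]
```

Run:
```python
from h import *
x,y,z=np.load("wedge.npy")
env.command_gripper(24); st=env.get_state();print(st["finger_gap"],F())
env.move_l(G(x,y,120),100)
env.move_to(G(-60,170,180),rot(int(open("sign").read())))
print(env.get_state()["time"])
o=[]
for n,b in(("side",(215,215,325,295)),("top",(325,195,380,275))):
    p,d=env.get_image(n);cv2.imwrite(f"pics/{n}w_full.png",p[...,::-1]);np.savez(f"{n}1.npz",p=p,d=d)
    c=p[b[1]:b[3],b[0]:b[2],::-1];o.append(cv2.resize(c,None,fx=400/80,fy=400/80,interpolation=cv2.INTER_CUBIC)[:, :520])
cv2.imwrite("pics/wedged.png",np.hstack(o)[:, :800])
```

```text
23.76115573350342 [ 0.0445621   0.38494518 -0.10488706]
32.475
```

View pics/wedged.png

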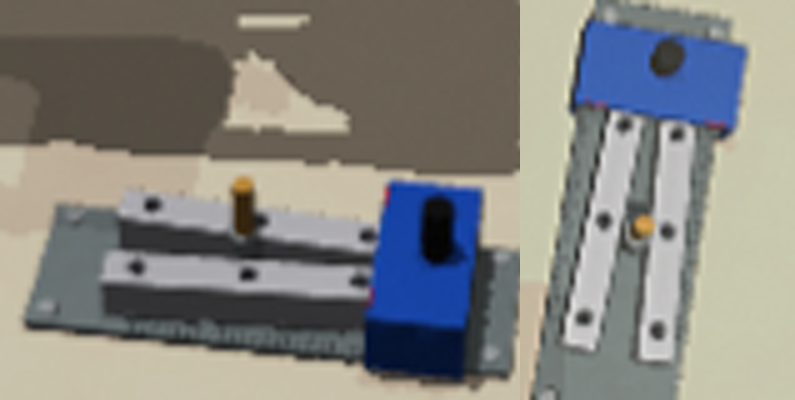

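The blank stands at crop (242,205) side and (642,228) top, between the bars, cursor clear. Next I check its position and tilt numerically, then measure the knob.

Run:
```python
from h import *
from scipy.optimize import least_squares
obs={}
for n,b in(("side",(255,245,275,265)),("top",(345,230,362,250))):
    p=np.load(n+"1.npz")["p"];h=cv2.cvtColor(p,cv2.COLOR_RGB2HSV);H,S,V=[h[...,i].astype(int) for i in range(3)]
    c=blobs(((H>8)&(H<27)&(S>90)).astype(np.uint8),b,3)[0]; q=c[:,0]
    print(n,q.min(0),q.max(0),q.mean(0).round(1)); 
    if n=="side":
        for v in sorted(set(q[:,1])): print(v,q[q[:,1]==v,0].mean(),end=" | ")
    obs[n]=q.mean(0)
    k=blobs((V<60).astype(np.uint8),(285,250,325,275) if n=="side" else (340,195,365,215))[:1]
    for c in k: print("knob",c[:,0].mean(0),c[:,0].min(0),c[:,0].max(0))
for X in [(-13,0),(-12,-1)]:
    print(X,[(z,proj("side",G(*X,z)).round(1)[0].tolist(),proj("top",G(*X,z)).round(1)[0].tolist()) for z in(42,57,72)])
for kx in(70,75): print("knob",kx,[(z,proj("side",G(kx,0,z)).round(1)[0].tolist(),proj("top",G(kx,0,z)).round(1)[0].tolist()) for z in(40,55,70)])
```

```text
side [261 250] [265 261] [263.2 255.7]
250 263.5 | 251 263.5 | 252 263.0 | 253 263.0 | 254 263.0 | 255 263.0 | 256 263.0 | 257 263.0 | 258 263.5 | 259 263.5 | 260 263.5 | 261 263.0 | knob [302.06666667 260.6       ] [299 255] [305 267]
top [347 238] [351 242] [349.  239.9]
(-13, 0) [(42, [263.8, 260.5], [347.9, 240.3]), (57, [263.6, 256.0], [348.6, 239.7]), (72, [263.4, 251.4], [349.4, 239.0])]
(-12, -1) [(42, [264.2, 260.9], [348.3, 240.0]), (57, [264.0, 256.4], [349.1, 239.4]), (72, [263.8, 251.8], [349.9, 238.7])]
knob 70 [(40, [300.8, 265.0], [352.9, 208.1]), (55, [301.0, 260.5], [353.7, 207.0]), (70, [301.1, 255.9], [354.5, 205.9])]
knob 75 [(40, [303.0, 265.2], [353.2, 206.2]), (55, [303.2, 260.7], [354.0, 205.1]), (70, [303.4, 256.1], [354.8, 203.9])]
```

Run:
```python
from h import *
s=int(open("sign").read());y=-0.4;z=50
env.command_gripper(0,20)
env.move_l(G(-60,170,200),150)
env.move_to(G(108,y,150),rot(s))
env.move_l(G(108,y,z),120); f0=F();print("f0",f0.round(2),env.get_state()["time"])
x=108;xc=None
while x>0:
    f=F()-f0
    if xc is None and f[0]>0.8: xc=x;print("contact",x,f.round(2))
    t=env.get_state()["time"]
    if f[0]>3.6 or t>64: print("end");break
    # nose ~45 at contact; blank face expected ~ -6.3 -> 51 mm travel
    step=3 if xc is None else (5 if xc-x<38 else 0.7)
    x-=step; env.move_l(G(x,y,z),40)
    if xc and xc-x>38: print(round(x,1),(F()-f0).round(2)) if 0 else None
f=F()-f0;print(x,xc,f.round(2),env.get_state()["time"])
env.move_l(G(x+12,y,z),60); env.move_l(G(x+12,y,130),150)
o=[]
env.move_to(G(-60,170,180),rot(s))
for n,b in(("side",(215,215,325,295)),("top",(325,195,380,275))):
    p,d=env.get_image(n);np.savez(f"{n}2.npz",p=p,d=d)
    c=p[b[1]:b[3],b[0]:b[2],::-1];o.append(cv2.resize(c,None,fx=5,fy=5,interpolation=cv2.INTER_CUBIC)[:, :520])
cv2.imwrite("pics/final.png",np.hstack(o)[:, :800]);print(env.get_state()["time"])
```

```text
f0 [ 0.39  0.07 -0.41] 35.3
contact 6 [ 4.8   0.09 -1.98]
end
6 6 [ 4.68 -0.06 -2.25] 48.6
50.5333
```

View pics/final.png

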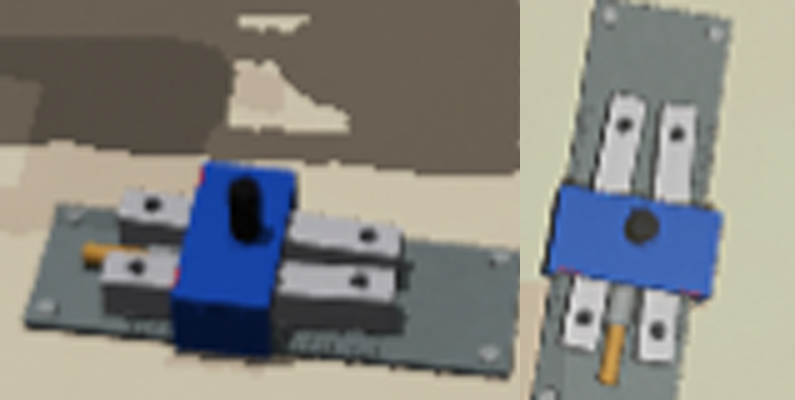

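The push went wrong. The friction was below my contact threshold, so the cursor kept going in 3 mm steps and knocked the blank over. It now lies in the slot, shank out of the mouth (top px about 343,266), with the cursor nose at about -40.

About 21 s remain. Plan:
1. Grip the shank and pull the blank out.
2. Tilt the tool 45° and square the blank up against a bar's end face.
3. Re-wedge it. The cursor rides ahead of it, so it ends up touching.

First I measure and check reachability; neither takes robot time.

```bash
cat >> h.py <<'E'
def rt(b,s):
    b=np.radians(b);z=-np.sin(b)*gx-np.cos(b)*np.array([0,0,1.]);y=gy*s;return np.c_[np.cross(y,z),y,z]
D=6.0 # gripped axis lies this far behind the TCP
def P(x,y,z,b,s): return G(x,y,z)+D*rt(b,s)[:,2]
E
python3 - <<'E'
from h import *
for n,b in(("top",(335,250,355,280)),("side",(225,255,260,280))):
    p=np.load(n+"2.npz")["p"];h=cv2.cvtColor(p,cv2.COLOR_RGB2HSV);H,S,V=[h[...,i].astype(int) for i in range(3)]
    q=blobs(((H>8)&(H<27)&(S>90)).astype(np.uint8),b,3)[0][:,0]
    w=np.c_[onz(n,q,13),0*q[:,0]]-G0; u=w@gx;v=w@gy;print(n,q.min(0),q.max(0),"x",u.min().round(1),u.max().round(1),"y",v.mean().round(1),"slope",np.polyfit(u,v,1).round(2))
    m=((H>100)&(H<130)&(S>120)&(V>60)).astype(np.uint8)
    q=blobs(m,(325,195,380,275) if n=="top" else (215,215,325,295))[0][:,0]
    w=np.c_[onz(n,q,40),0*q[:,0]]-G0;print("cursor x",(w@gx).min(),(w@gx).max(),"y",(w@gy).min(),(w@gy).max())
for s in(1,-1):
    for a in [(-90,0,60,0),(-90,0,13,0),(-132,0,14,0),(-132,19,58,45),(-105,19,64,45),(-82,19,64,45),(-13,0,62,45),(-13,0,140,45)]:
        q=env.ik(P(*a,s),rt(a[3],s));print(s,a,None if q is None else np.round(q))
E
```

```text
top [341 260] [345 271] x -89.0 -59.9 y -0.7 slope [-0.01 -1.51]
cursor x -41.86596792633553 3.003099704071603 y -39.777229726536234 40.296756524843396
side [232 264] [242 267] x -88.6 -65.8 y 4.0 slope [ 0.38 33.78]
cursor x -40.8573973929909 4.0167738040408345 y -45.05675140507992 40.095421693051804
1 (-90, 0, 60, 0) [ -27.   15.  109.   -0.   55. -106.]
1 (-90, 0, 13, 0) [ -27.   20.  110.   -0.   50. -106.]
1 (-132, 0, 14, 0) [ -29.   16.  116.   -0.   48. -107.]
1 (-132, 19, 58, 45) [-22.  42.  82.  -7. 100. -99.]
1 (-105, 19, 64, 45) [-21.  44.  77.  -7. 103. -99.]
1 (-82, 19, 64, 45) [-21.  47.  73.  -7. 105. -98.]
1 (-13, 0, 62, 45) [ -21.   54.   59.   -8.  111. -100.]
1 (-13, 0, 140, 45) [ -21.   49.   59.   -8.  116. -101.]
-1 (-90, 0, 60, 0) [-27.  15. 109.  -0.  55.  74.]
-1 (-90, 0, 13, 0) [-27.  20. 110.  -0.  50.  74.]
-1 (-132, 0, 14, 0) [-29.  16. 116.  -0.  48.  73.]
-1 (-132, 19, 58, 45) [-22.  42.  82.  -7. 100.  81.]
-1 (-105, 19, 64, 45) [-21.  44.  77.  -7. 103.  81.]
-1 (-82, 19, 64, 45) [-21.  47.  73.  -7. 105.  82.]
-1 (-13, 0, 62, 45) [-21.  54.  59.  -8. 111.  80.]
-1 (-13, 0, 140, 45) [-21.  49.  59.  -8. 116.  79.]
```

Run:
```python
from h import *
s=-1;T=lambda:print(round(env.get_state()["time"],2),round(env.get_state()["finger_gap"],1),end=" | ")
env.command_gripper(24,25);T()
env.move_to(P(-89.5,-.6,45,0,s),rt(0,s));T()
env.move_l(P(-89.5,-.6,13.5,0,s),120);T()
env.command_gripper(4,25);T()
env.move_l(P(-121,-.6,14,0,s),120);T()
p,d=env.get_image("side");cv2.imwrite("pics/drag.png",cv2.resize(p[215:295,195:325,::-1],None,fx=5,fy=5,interpolation=cv2.INTER_CUBIC))
```

```text
50.89 23.6 | 52.02 24.2 | 52.44 23.8 | 52.73 8.3 | 53.14 8.4 |
```

View pics/drag.png

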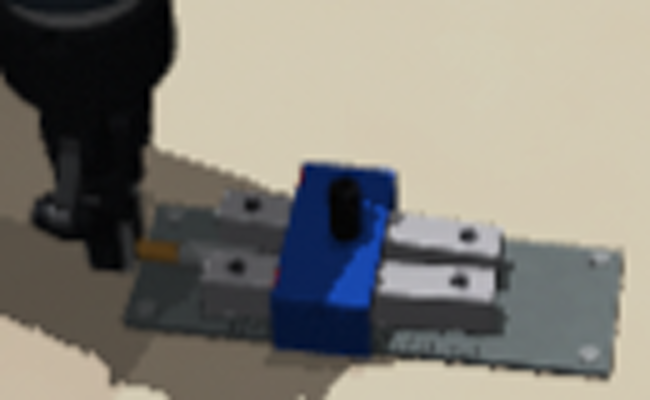

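The fingers hold the shank end and the blank was pulled out (crop 155,250). Next I regrasp at mid-shank, lift, tilt and square it up.

Run:
```python
from h import *
s=-1;T=lambda:print(round(env.get_state()["time"],2),round(env.get_state()["finger_gap"],1),end=" | ")
env.command_gripper(20,25);T()
env.move_l(P(-105.5,-.6,13.7,0,s),120)
env.command_gripper(4,25);T()
env.move_l(P(-138,-.6,15,0,s),150);T()
env.move_l(P(-136,19,55,45,s),120,rt(45,s));T()
p,d=env.get_image("side");cv2.imwrite("pics/tilt.png",cv2.resize(p[195:295,195:325,::-1],None,fx=5,fy=5,interpolation=cv2.INTER_CUBIC))
```

```text
53.47 19.4 | 53.99 8.3 | 54.36 8.8 | 55.3 8.5 |
```

View pics/tilt.png

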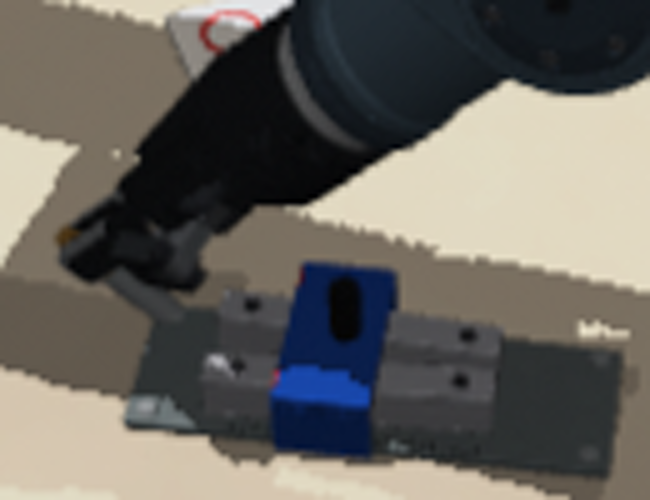

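The blank is gripped at about 45°, foot (crop 170,305) aimed at the left bar's end face. Now the squaring push.

Run:
```python
from h import *
s=-1;T=lambda:print(round(env.get_state()["time"],2),round(env.get_state()["finger_gap"],1),F().round(1),end=" | ")
env.move_l(P(-122,19,57,45,s),120);T()
env.move_l(P(-105,19,61.5,45,s),80);T()
env.move_l(P(-82.2,19,61.5,45,s),60);T()
p,d=env.get_image("side");np.savez("sq.npz",p=p);cv2.imwrite("pics/sq.png",cv2.resize(p[195:295,195:325,::-1],None,fx=5,fy=5,interpolation=cv2.INTER_CUBIC))
for z in(10,30,42,58,72): print(z,((proj("side",G(-82,19,z))[0]-[195,195])*5).round())
```

```text
55.62 8.8 [-0.4  0.7 -0.2] | 56.12 8.2 [-5.3 -1.   3.3] | 56.78 8.7 [-5.   1.4 -3. ] | 10 [206. 327.]
30 [203. 298.]
42 [201. 280.]
58 [199. 256.]
72 [197. 235.]
```

View pics/sq.png

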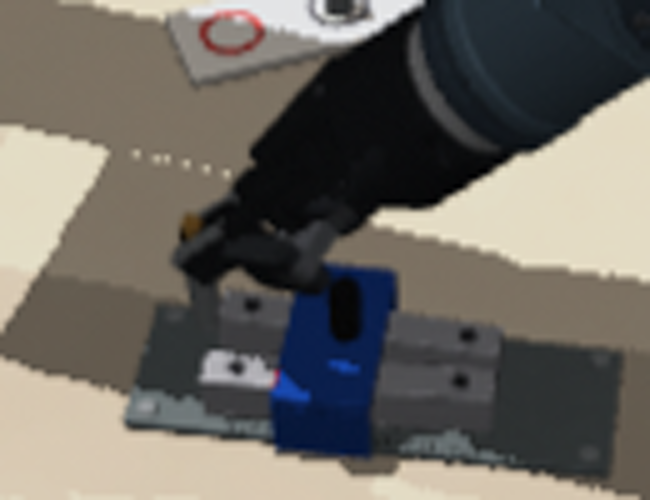

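Nearly upright (body at about (204,305), brass top at (190,225), leaning a few degrees back). I push 2 mm more, grip harder and go into the slot.

Run:
```python
from h import *
s=-1;T=lambda:print(round(env.get_state()["time"],2),round(env.get_state()["finger_gap"],1),end=" | ")
env.move_l(P(-80,19,61.5,45,s),40);T();print(F().round(1))
env.command_gripper(2,100);T()
env.move_l(P(-88,19,62,45,s),100)
env.move_l(P(-88,-.4,60,45,s),120);T()
f0=F()
z=60
while z>57 and (F()-f0)[2]<1.5: z-=.75;env.move_l(P(-88,-.4,z,45,s),60)
z+=.4;print("z",z,(F()-f0).round(1));open("z","w").write(str(z))
env.move_l(P(-86,-.4,z,45,s),60);T()
p,d=env.get_image("side");cv2.imwrite("pics/slot.png",cv2.resize(p[195:295,195:325,::-1],None,fx=5,fy=5,interpolation=cv2.INTER_CUBIC))
for zz in(6,42,72): print(zz,((proj("side",G(-86,-.4,zz))[0]-[195,195])*5).round())
```

```text
57.22 9.0 | [-4.8  1.5 -2.6]
57.57 5.8 | 58.13 5.9 | z 57.4 [-0.1 -0.4  0.1]
60.18 5.8 | 6 [189. 364.]
42 [183. 311.]
72 [178. 266.]
```

View pics/slot.png

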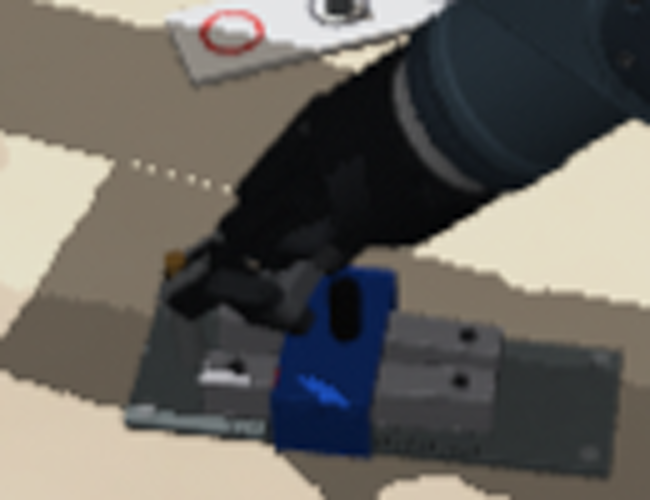

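The blank hangs upright before the mouth (brass top (174,262), predicted (178,266)). Now the slide and wedge, with a time guard.

Run:
```python
from h import *
s=-1;z=57.0;y=-.4
def f2():
    a=[]
    for _ in range(2): env.sleep(0.03);a.append(env.get_state()["contact_force"])
    f=np.mean(a,0);return np.array([f@gx,f@gy,f[2]])
f0=f2()
env.move_l(P(-50,y,z,45,s),100);print((f2()-f0).round(1))
env.move_l(P(-30,y,z,45,s),80);f=f2()-f0;print(f.round(1))
x=-30
while env.get_state()["time"]<67.5:
    f=f2()-f0
    print(x,round(y,2),f.round(1),round(env.get_state()["time"],2))
    if f[0]<-9 or x>-6: break
    if abs(f[1])>1.2: y+=np.clip(.1*f[1],-.4,.4)
    x+= (4 if x<-20 else 1.) if f[0]>-3 else .5
    env.move_l(P(x,y,z,45,s),50)
open("x","w").write(f"{x} {y}")
p,d=env.get_image("side");cv2.imwrite("pics/w2.png",cv2.resize(p[195:295,195:325,::-1],None,fx=5,fy=5,interpolation=cv2.INTER_CUBIC))
```

```text
[ 0.4 -0.2 -0.5]
[ 0.8 -0.1  0.4]
-30 -0.4 [-0.7 -0.7 -0.3] 61.41
-26 -0.4 [-0.4 -0.6  0.2] 61.73
-22 -0.4 [-0.2  0.1 -0.2] 62.04
-18 -0.4 [ 0.6 -0.4  0.7] 62.36
-17.0 -0.4 [-0.6 -0.7  0.3] 62.67
-16.0 -0.4 [-1.8 -1.5  1.1] 62.99
-15.0 -0.55 [-2.1 -1.2  0.4] 63.31
-14.0 -0.67 [-2.5 -0.8  0.9] 63.62
-13.0 -0.67 [-4.8 -0.4  1.1] 63.94
-12.5 -0.67 [-5.4 -0.6  0.7] 64.26
-12.0 -0.67 [-5.4 -0.1  1.9] 64.58
-11.5 -0.67 [-6.9 -0.5  1.4] 64.89
-11.0 -0.67 [-7.4 -0.3  1.8] 65.21
-10.5 -0.67 [-7.8 -0.4  1.2] 65.53
-10.0 -0.67 [-8.  -1.   2.1] 65.84
-9.5 -0.67 [-9.3 -1.   2.1] 66.16
```

Run:
```python
from h import *
s=-1;x,y=map(float,open("x").read().split())
env.command_gripper(24,20);print(env.get_state()["time"])
env.move_l(P(x,y,115,45,s),150);print(env.get_state()["time"])
q=env.get_state()["joints"];q=list(q);q[0]+=25;env.set_joints(q);print(env.get_state()["time"])
o=[]
for n,b in(("side",(215,215,325,295)),("top",(325,195,380,275))):
    p,d=env.get_image(n);np.savez(f"{n}3.npz",p=p,d=d)
    c=p[b[1]:b[3],b[0]:b[2],::-1];o.append(cv2.resize(c,None,fx=5,fy=5,interpolation=cv2.INTER_CUBIC)[:, :520])
    if n=="side":
        h=cv2.cvtColor(p,cv2.COLOR_RGB2HSV);H,S=h[...,0].astype(int),h[...,1].astype(int)
        for c in blobs(((H>8)&(H<27)&(S>110)).astype(np.uint8),(255,240,280,265),3)[:1]: print([(int(v),c[c[:,0,1]==v,0,0].mean()) for v in sorted(set(c[:,0,1]))])
print([proj("side",G(-13,0,z)).round(1) for z in(42,72)])
cv2.imwrite("pics/final2.png",np.hstack(o)[:, :800]);print(env.get_state()["time"])
```

```text
66.525
67.0583
68.0667
[(249, np.float64(263.0)), (250, np.float64(263.5)), (251, np.float64(263.5)), (252, np.float64(263.0)), (253, np.float64(263.0)), (254, np.float64(263.0)), (255, np.float64(263.5)), (256, np.float64(263.0)), (257, np.float64(264.0)), (258, np.float64(263.5)), (259, np.float64(264.0)), (260, np.float64(264.0))]
[array([[263.8, 260.5]]), array([[263.4, 251.4]])]
68.1667
```

View pics/final2.png

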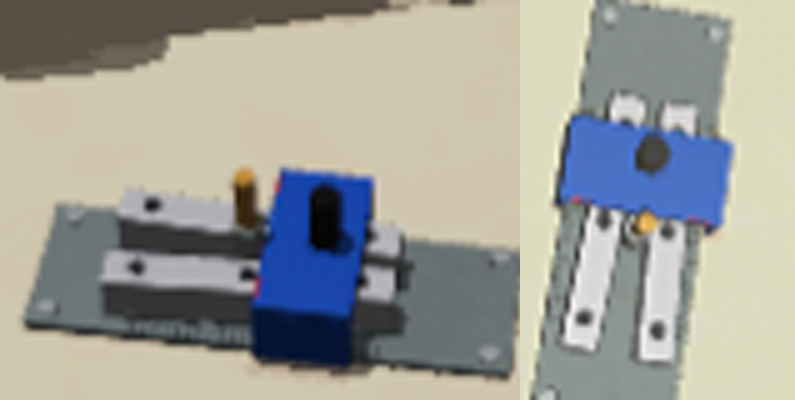

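The blank stands upright between the bars (side crop 245,200; top crop 645,222), with the cursor just ahead of it. I check the nose distance and foot height from these pictures.

Run:
```python
from h import *
for k in(2,3):
  for n in("top","side"):
    p=np.load(f"{n}{k}.npz")["p"];h=cv2.cvtColor(p,cv2.COLOR_RGB2HSV);H,S,V=[h[...,i].astype(int) for i in range(3)]
    q=blobs(((H>100)&(H<130)&(S>120)&(V>60)).astype(np.uint8),(325,195,380,275) if n=="top" else (215,215,325,295))[0][:,0]
    u=(np.c_[onz(n,q,40),0*q[:,0]]-G0)@gx;print(k,n,"cursor x",np.percentile(u,[2,98]).round(1))
    kb=blobs((V<60).astype(np.uint8),(340,200,365,250) if n=="top" else (262,245,300,270),8)
    if kb: c=kb[0][:,0].mean(0);print(" knob",c.round(1),((np.r_[onz(n,[c],68 if n=="top" else 57)[0],0]-G0)@gx).round(1))
o,r=ray("side",[[263.4,254.7]]);o2,r2=ray("top",[[325+(646-520)/5,195+223/5]])
# vertical-line triangulation: midpoint of closest approach
for a,b in((o,r[0]),):
    M=np.c_[b,-r2[0]];t=np.linalg.lstsq(M,o2-a,rcond=None)[0];print("brass",((a+b*t[0]+o2+r2[0]*t[1])/2-G0)@np.c_[gx,gy,[0,0,1]])
for z in(59,61): print(z,[proj("side",G(-13.5,0,z)).round(1), proj("top",G(-13.5,0,z+13)).round(1)])
```

```text
2 top cursor x [-40.9   2.7]
2 side cursor x [-39.9   3.9]
 knob [263.9 256.8] -11.9
3 top cursor x [-4.6 38.3]
3 side cursor x [-4.2 39.8]
 knob [279.6 258.6] 23.0
brass [-12.92047546  -2.94699809  64.43201881]
59 [array([[263.4, 255.4]]), array([[349.3, 239.2]])]
61 [array([[263.3, 254.7]]), array([[349.5, 239.1]])]
```

```bash
python3 -c "
from plant import env
env.finish_job();print(env.get_state()['time'])"
```

```text
the job is handed in; nothing more can be done
the job is handed in; nothing more can be done
```

I handed the job in at about 68 s of the 72 s. The blank from the red-ringed seat is wedged in the gauge with the cursor up close to it, but it took a recovery to get there.

- **First pass:** I picked the blank from the red-ringed seat and wedged it with about 8 N at gauge x ≈ -13.5 mm, cursor clear. It stayed upright after release. I have no direct reading of the force on each bar.
- **Failure:** My first cursor push missed the light contact. The cursor's friction stayed below my threshold, so it ran on and knocked the blank over in the slot.
- **Recovery:** I pulled the blank out by its shank, tilted it 45° and squared it up against the left bar's end face. I then re-wedged it with about 9 N of push, part of it the cursor's friction. The blank pushed the cursor ahead of it, so I did no separate cursor push.

**Last checks (side and top pictures):**

| Check | Result | Limit |
|---|---|---|
| Tilt | about 3–4° | 7° |
| Foot height, gauge z | about 9 mm (estimated) | 11 mm |
| Blank position | x ≈ -13 mm, between the bars | x -60 to 30 mm |
| Cursor nose to blank axis | about 8.5–9 mm | 10.5 mm |
| Gripper | open and clear | must touch nothing |

- **Disagreed:** A rough two-view check from one hand-read pixel gave y ≈ -3 mm and a shank height about 4 mm above that estimate. It would put the foot above the limit. I trusted the other estimates.
- **Uncertain:** The nose distance suggests a gap of about 1.5 mm rather than touching. I left it because time was short.
- **Not checked at the end:** I took no final measurement of the other two blanks or the bystanders. Nothing I moved came near them.

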